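Match the flap's hinge knuckle to the jamb leaf and hold it for the pin

TASK

Take the pale oak flap with the brass hinge leaf by its upright pull, and bring its single knuckle down between the two brass knuckles on the jamb block so that the three holes line up for the pin, with the flap level and sticking straight out from the block. Finish while still holding it there, steady in the gripper and without forcing it against the block; do not let go. Leave the dark flap, the pin and everything else on the bench where they are.

Things in the scene. Friction and masses are not known exactly. Their poses are not given: they have to be found in the camera images.
- flap_grip (a point): Centre of the upright pull on the pale oak flap to be fitted: a block 16 (x) x 60 (y) x 34 mm tall, on the board's top face. Take it from above across its 16 mm (fingers close along x). Axes: x level from the pull to the knuckle, y along the hinge axis, z up. Starts 34 mm above the bench: 20 mm above the board's top face, 14 mm below the pull's top.
- flap_eye (a point): Centre of the hole of the flap's single brass knuckle: a tube along y, 30 mm long, 24 mm outside, hole 14 mm. Lies 78 mm in +x from flap_grip and 22 mm below it, 12 mm above the board's underside. Same axes as flap_grip.
- jamb_eye (a point): Point on the hinge axis midway between the jamb block's two brass knuckles, where flap_eye must come; 100 mm above the bench. Axes: x level, into the block; y along the hinge axis; z up. The knuckles are tubes along y, 24 mm outside, hole 14 mm, 18 mm long, 36 mm apart (clear gap), open from above and from -x. Fitted, the flap's axes point as these do and it overhangs freely to -x.
- spare_grip (a point): Centre of the pull of the dark wooden flap with a steel leaf with two knuckles, otherwise the same size as the pale one; not needed, leave it where it is.
- pin: Brass hinge pin with a bent end, 8 mm thick, 93 mm long, lying flat on the bench; origin at its middle on the bench. Leave it.
- hammer: Hammer lying on the bench. Leave it.
- driver: Screwdriver lying on the bench. Leave it.
- brush: Brush lying on the bench. Leave it.
- jar: Amber jar with a steel lid, 70 mm wide, 90 mm tall; origin under its centre. Leave it.
- mug: White mug, 76 mm wide, 90 mm tall; origin under its centre. Leave it.
- flap: The pale flap, 0.14 to 0.28 kg, lying flat, pull up: board 90 (x) x 70 (y) x 14 mm; origin at the centre of its underside, 15 mm in +x from flap_grip and 34 mm below it, same axes. A brass leaf 4 mm thick lies on its top from x = 18 mm to the edge; a 30 mm wide tongue of it goes on to the knuckle, whose axis is 18 mm beyond the board's edge.
- jamb: Oak jamb block fixed to the bench, 80 (x) x 120 (y) x 102 mm tall; origin under its centre, 53.5 mm in +x from jamb_eye, same axes. Its upright front face is 13.5 mm in +x from jamb_eye; a ledge sticks out of it, its top 13.5 mm below jamb_eye, its front edge 6 mm in -x from it. So a level knuckle in the gap that touches face or ledge is 1.5 mm off true.
There are look-alikes about, which are no part of the job. Leave any pink or purple look-alike of the flap alone.

How it is judged (in metres and radians):
On the way:
1. the pale flap is lifted clear of the bench in the gripper (height (world z) of flap_grip above 0.06 m and contact force between the fingers and flap above 1 N), for 0.2 s.
At the end, for the whole second after the job is handed in: Flap gripped (over 2 N) and still (under 20 mm/s); its hole centre within 3.5 mm of the jamb's hinge axis across it (x and z) and 5 mm along it; hinge axes within 0.07 rad, flap level within 0.09 rad, pushing on the block with under 20 N (x of flap_eye in the frame of jamb_eye between -0.0035 and 0.0035 m and z of flap_eye in the frame of jamb_eye between -0.0035 and 0.0035 m and y of flap_eye in the frame of jamb_eye between -0.005 and 0.005 m and angle between the y axis of flap_eye and the y axis of jamb_eye, either way round below 0.07 rad and angle between flap_eye's own z axis and vertical below 0.09 rad and contact force between the fingers and flap above 2 N and contact force between flap and jamb below 20 N and linear speed of flap below 0.02 m/s); the arm keeps its last pose, push and grip.
It fails at once if another thing on the bench is moved by more than 25 mm (distance of any of spare_grip, pin, hammer, driver, jar, mug, brush from where it was at the start of the episode above 0.025 m).
It fails at once if the flap is forced against the jamb block (over 60 N) (contact force between flap and jamb above 60 N).
It also fails if it takes over 42 s, if anything falls off the work surface, if the arm or the gripper's body presses on something with over 40 N, if the wrist force passes 120 N, or if a joint passes its speed limit or range.

ROBOT

A 6-joint arm with a two-finger parallel gripper is mounted at the origin on the work surface. World frame = base frame: x ahead of the robot, y to its left, z up, the work surface at z = 0. Lengths are in mm, angles in rad, forces in N, time in s.
With the tool pointing down it reaches from about 275 to 750 mm from the base axis. Payload 10.2 kg.
Tool frame: the origin (TCP) lies at the very end of the fingers, on their centre line; the grasp point (between the pads) lies 19 mm behind it; z points along the fingers, y is the line along which they close (so a half turn about z gives the same grasp; the last joint's range is limited). The gripper opens to 85 mm and grips with 20 to 120 N. Pads are 22 mm wide; open, the fingers measure 114 mm over their backs; the gripper's body (76 mm by 85 mm) begins 54 mm behind the grasp point. The pads swing forward as they close: fully open they stand 13 mm farther back than shut.
Start: joints at [-1.489, 0.313, 1.498, -0, 1.331, -0.223], TCP at [157.541, -500.811, 204.494] pointing down, gripper open.
Joint ranges: [-2.94, 2.94], [-0.97, 2.17], [0.19, 2.56], [-1.23, 4.37], [0.02, 3.11], [-2.88, 2.88]. Speed limits (rad/s): [2.39, 2.39, 3.01, 3.14, 3.14, 3.14].

INTERFACE

Orientations are given as a unit quaternion [w, x, y, z].
In Python, from rig import monitor, eyes, job gives the robot as it stands. The module is installed in compiled form; this text tells all that it offers.
- The arm moves only by the tool send_rows, never from a script. Its argument "targets" is one flat list of numbers, 7 for each row, row after row: the turn, a rotation vector about the tool's x, y, z in degrees, then the shift along the tool's x, y, z in units of 60 mm (1.0 is 60 mm), then the opening, from -1 (shut) to 1 (fully open), so that 0 is half open. A call has 1 to 5 rows; each row shifts and turns the commanded pose from where the row before left it, along the tool's axes as they then stand; what a row does not reach is not made up. A row lasts 1/8 s, in which the tool goes at most 62.5 mm and 10.7 degrees, less where a joint would pass 70% of its speed; a pose out of reach is approached as far as the arm can. A call is refused whole if a number of a shift passes 1 or a number of a turn 10.7, either way. A call with a gripper value outside its range is refused whole. The fingers move at their own pace and stop on an object; "newtons" is the grip in N (left out, the last holds). Time passes only in rows, so rows that do not move let the fingers close. It gives the time, the measured TCP pose, the force, the opening and the grip force at its end, in the units of the state.
- monitor.sense(): the state, without advancing time (a new reading comes with each control period).
- eyes.capture(name): name is "scene" or "top" or "wrist"; returns a dict with "img" (420x560x3 uint8, red, green, blue), "K" (3x3 intrinsics, pixels), "R" (3x3) and "t" (3): a world point X has camera coordinates R X + t. Camera axes: x right, y down, z forward; pixel columns grow to the right and rows downward; lengths in mm; the calibration is good to about 2 mm. A picture is of the moment at which its call begins. There is no depth.
- job.finish_job(): hands the job in; it is judged then, once.
The state is a dict: "time_s": time; "joints": joint angles; "dq": joint speeds; "tau": joint torques, N m; "eef_pos": TCP position; "ee_rot": TCP orientation; "force": force on the tool from outside, world axes, zero at the start; "wrist_torque": the same for the moment, N m; "grip_width": opening from 0.0 (shut) to 1.0 (fully open); "grip_force": force on a finger pad.
Only numpy, scipy, OpenCV 4.12 (cv2) and the standard library are available. Lean on these libraries where they do the work, as an engineer would, in place of code of your own. Each camera call takes 0.05 s, during which the arm holds its last target. There are 200 camera calls.

## Working session

There is one attempt and no reset: what is moved stays moved. The work goes in short steps, Python scripts to look and compute and a tool call to move; the robot and the scene stay as the last step left them, time stands still between calls to the robot, and variables do not carry over. Pictures are saved under pics/ and viewed, at most 10 in all, crops included, and the job is handed in when it is done.

Besides the shell and the picture viewer there is one more tool, called after "Request:" by a JSON object that holds its "op" and its "data", one argument or row to a line. send_rows: Moves the arm, as the interface text tells. Its arguments: {"type":"object","properties":{"targets":{"type":"array","items":{"type":"number"}},"newtons":{"type":"number"}},"required":["targets"]}

```bash
mkdir -p pics; cat > h.py <<'E'
import numpy as np, cv2
from rig import monitor, eyes, job
def cap(n,f=None):
    c=eyes.capture(n)
    if f: cv2.imwrite('pics/'+f,c['img'][:,:,::-1])
    return c
def ray(c,u,v,z):
    R,t=np.array(c['R']),np.array(c['t']).ravel();C=-R.T@t
    d=R.T@np.linalg.solve(c['K'],[u,v,1.]);return C+d*(z-C[2])/d[2]
def proj(c,X):
    p=c['K']@(np.array(c['R'])@np.array(X,float)+np.array(c['t']).ravel());return p[:2]/p[2]
E
python3 - <<'E'
from h import *
a=cap('top','top.png');b=cap('scene','scene.png')
print(monitor.sense())
for c in(a,b):print(-np.array(c['R']).T@np.array(c['t']).ravel())
E
```

```text
{'time_s': 0.1, 'joints': array([-1.48943210e+00,  3.13410566e-01,  1.49834848e+00, -2.40602495e-05,
        1.33103533e+00, -2.23419452e-01]), 'dq': array([ 0.00205448, -0.00087486, -0.00466366,  0.00042695, -0.00067845,
        0.00234902]), 'tau': array([ 3.83957435e-03, -4.12890100e+01, -2.60143393e+01, -1.34566380e-04,
        3.02279630e-03,  3.21087967e-06]), 'eef_pos': array([ 157.49559847, -500.54036353,  203.98863572]), 'ee_rot': array([-6.00176222e-04,  9.88410205e-01,  1.51805487e-01,  3.09871000e-05]), 'force': array([-0.28890828,  0.74773186, -0.04929543]), 'wrist_torque': array([ 0.0194643 , -0.02970266, -0.05124936]), 'grip_force': 0.0, 'grip_width': 0.9985778635264922}
[ 389.07136984   57.65277384 1200.29900331]
[1244.59573663 1223.95339176  914.61133371]
```

View pics/top.png

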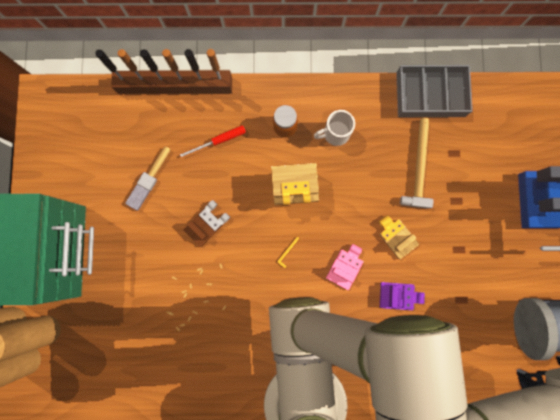

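View pics/scene.png

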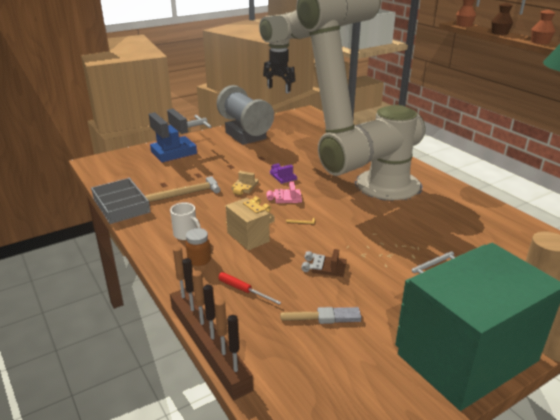

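Top view: the candidates are the pale oak flap with brass at (398,237), pink at (345,267), purple at (402,296) and the dark one with steel at (208,222). Only (398,237) is pale oak with a brass leaf and a single knuckle. The jamb is at (295,185), with its knuckles facing the robot. I'll confirm with an enlarged crop and measure.

```bash
python3 - <<'E'
from h import *
c=cap('top');im=c['img']
A=cv2.resize(im[205:270,365:430],(390,390),interpolation=cv2.INTER_CUBIC)
B=cv2.resize(im[155:220,262:327],(390,390),interpolation=cv2.INTER_CUBIC)
cv2.imwrite('pics/crop.png',np.hstack([A,B])[:,:,::-1])
hsv=cv2.cvtColor(im,cv2.COLOR_RGB2HSV)
m=cv2.inRange(hsv,(20,180,150),(32,255,255))
n,l,s,ce=cv2.connectedComponentsWithStats(m)
for i in range(1,n):
    if s[i,4]>12:print(s[i],ce[i])
E
```

```text
[282 182  28  21 338] [295.14201183 191.00591716]
[381 217  22  23 238] [389.76470588 226.92436975]
[278 238  20  29  78] [286.83333333 252.20512821]
```

View pics/crop.png

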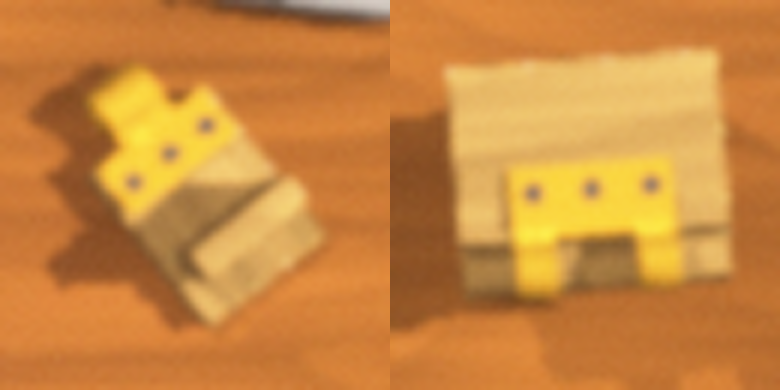

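The crop confirms it: pale flap with one brass knuckle at about (386,222) and the pull top at about (407,243). The jamb's two knuckles are at about (287,199) and (307,197.5).

```bash
python3 - <<'E'
from h import *
c=cap('top')
f=lambda u,v,z,ox,oy:ray(c,ox+(u+.5)/6-.5,oy+(v+.5)/6-.5,z)
P=[f(u,v,48,365,205) for u,v in((195,250),(290,180),(308,205),(210,280))]
print(np.round(P,1));g=np.mean(P,0);k=f(128,104,22,365,205);print('g',g,'k',k,np.linalg.norm((k-g)[:2]),np.degrees(np.arctan2(*(k-g)[1::-1])))
s=[f(u,v,18,365,205) for u,v in((134,182),(170,153),(206,125))];d=s[2]-s[0];print('screws',np.round(s,1),np.degrees(np.arctan2(d[1],d[0]))+90)
s=[f(u,v,104,262,155) for u,v in((143,193),(202,188),(261,185))];d=s[2]-s[0];print('jscrews',np.round(s,1),np.degrees(np.arctan2(d[1],d[0]))+90)
for u,v in((148,265),(270,255)):print('jk',f(u,v,110,262,155))
q=monitor.sense();from scipy.spatial.transform import Rotation as Ro
print(Ro.from_quat(np.roll(q['ee_rot'],-1)).as_matrix().round(3))
E
```

```text
[[ 427.5 -252.8   48. ]
 [ 459.3 -297.2   48. ]
 [ 447.9 -305.    48. ]
 [ 413.9 -259.1   48. ]]
g [ 437.14859776 -278.53654997   48.        ] k [ 496.78592026 -230.666118     22.        ] 76.47344959253509 38.753751456712024
screws [[ 460.4 -233.3   18. ]
 [ 474.  -250.6   18. ]
 [ 487.1 -268.    18. ]] 37.640117272750864
jscrews [[5.835e+02 5.230e+01 1.040e+02]
 [5.856e+02 2.630e+01 1.040e+02]
 [5.869e+02 2.000e-01 1.040e+02]] 3.7480986477336273
jk [550.50829437  50.24128022 110.        ]
jk [554.76274118  -3.13350127 110.        ]
[[ 0.954  0.3   -0.   ]
 [ 0.3   -0.954  0.001]
 [ 0.    -0.001 -1.   ]]
```

Request:
{"op": "send_rows", "data": {
  "targets": [0, 0, 0, 0.92, -0.355, 0, 1, 0, 0, 0, 0.92, -0.355, 0, 1, 0, 0, 0, 0.92, -0.355, 0, 1, 0, 0, 0, 0.92, -0.355, 0, 1, 0, 0, 0, 0.92, -0.355, 0, 1]
}}

```text
time_s: 0.82
eef_pos: [390.1, -315.0, 204.5]
ee_rot: [0.0, 0.988, 0.152, 0.0]
force: [0.1, -0.7, -0.5]
grip_width: 0.998
grip_force: 0.0
```

Request:
{"op": "send_rows", "data": {
  "targets": [0, 0, 0, 0.92, -0.355, 0, 1, 0, 0, -10.5, 0, 0, 0, 1, 0, 0, -10.5, 0, 0, 0, 1, 0, 0, -10.5, 0, 0, 0, 1, 0, 0, -10.5, 0, 0, 0, 1]
}}

```text
time_s: 1.45
eef_pos: [435.1, -279.4, 204.3]
ee_rot: [-0.0, 0.867, 0.499, -0.0]
force: [0.6, 0.1, 0.4]
grip_width: 1.001
grip_force: 0.0
```

Request:
{"op": "send_rows", "data": {
  "targets": [0, 0, -10.5, 0, 0, 0, 1, 0, 0, -10.5, 0, 0, 0, 1, 0, 0, -10.5, 0, 0, 0, 1, 0, 0, -10.5, 0, 0, 0, 1, 0, 0, -10.5, 0, 0, 0, 1]
}}

```text
time_s: 2.08
eef_pos: [435.1, -279.4, 204.3]
ee_rot: [-0.0, 0.557, 0.831, 0.0]
force: [-0.8, 1.6, -0.1]
grip_width: 1.002
grip_force: 0.0
```

Request:
{"op": "send_rows", "data": {
  "targets": [0, 0, -10.5, 0, 0, 0, 1, 0, 0, -5.5, 0, 0, 0, 1, 0, 0, 0, 0, 0, 0, 1, 0, 0, 0, 0, 0, 0, 1]
}}

```text
time_s: 2.58
eef_pos: [435.1, -279.5, 204.4]
ee_rot: [-0.0, 0.439, 0.898, 0.0]
force: [0.1, 0.6, -0.3]
grip_width: 0.997
grip_force: 0.0
```

```bash
cat >> h.py <<'E'
from scipy.spatial.transform import Rotation as Ro
def tool():
    q=monitor.sense();M=Ro.from_quat(np.roll(q['ee_rot'],-1)).as_matrix();return np.array(q['eef_pos']),M,q
E
python3 - <<'E'
from h import *
c=cap('wrist','w1.png');p,M,q=tool();print(p,M.round(3),q['joints'],q['time_s'],np.degrees(np.arctan2(M[1,1],M[0,1])))
print(proj(c,[437,-278.5,48]))
E
```

```text
[ 435.10137847 -279.47960554  204.43491221] [[-0.614  0.789 -0.   ]
 [ 0.789  0.614  0.   ]
 [ 0.     0.    -1.   ]] [-7.97811417e-01  2.95652231e-01  1.52112983e+00  1.75546354e-05
  1.32494092e+00 -1.45883674e+00] 2.625 37.873716535367635
[277.73676972 187.20594817]
```

View pics/w1.png

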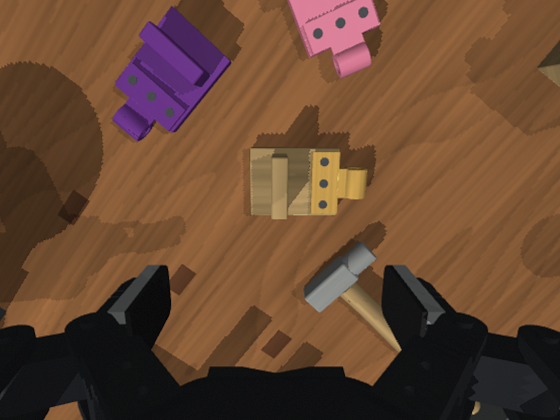

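The wrist view shows the pale flap with its pull top at about (280,187) and knuckle at (357,183). The pull is nearly square to the fingers, as wanted. I'll measure it precisely.

```bash
python3 - <<'E'
from h import *
c=cap('wrist');im=c['img'];p,M,q=tool()
hsv=cv2.cvtColor(im,cv2.COLOR_RGB2HSV)
print([hsv[y,x].tolist() for x,y in((279,170),(279,210),(260,185),(300,190),(318,180),(355,183))])
g=cv2.cvtColor(im,cv2.COLOR_RGB2GRAY)
for y in(165,185,205):print(y,g[y,262:296].tolist())
print(g[145:230,279].tolist())
s=[]
n,l,st,ce=cv2.connectedComponentsWithStats(cv2.inRange(hsv[140:230,300:380],(0,0,0),(179,120,110)))
for i in range(1,n):
    if 20<st[i,4]<150:print(st[i],ce[i]+[300,140],ray(c,*(ce[i]+[300,140]),18))
E
```

```text
[[19, 111, 163], [18, 112, 178], [18, 112, 146], [19, 112, 114], [20, 154, 199], [20, 153, 202]]
165 [126, 125, 126, 125, 126, 125, 125, 125, 126, 118, 132, 146, 147, 144, 144, 142, 141, 140, 137, 137, 136, 135, 135, 133, 130, 111, 91, 95, 98, 98, 97, 98, 97, 98]
185 [125, 125, 125, 125, 125, 124, 124, 124, 124, 118, 132, 144, 146, 144, 142, 141, 140, 138, 137, 136, 134, 131, 132, 132, 123, 98, 93, 95, 96, 96, 95, 96, 96, 95]
205 [117, 117, 117, 117, 118, 117, 117, 117, 115, 126, 145, 156, 156, 155, 155, 154, 151, 151, 150, 148, 147, 146, 146, 148, 130, 96, 85, 118, 138, 140, 140, 140, 140, 139]
[72, 70, 57, 85, 94, 93, 93, 94, 80, 67, 64, 59, 80, 114, 137, 140, 139, 140, 140, 140, 140, 140, 140, 139, 138, 139, 139, 139, 139, 139, 138, 139, 139, 138, 138, 138, 139, 138, 138, 137, 138, 137, 137, 138, 137, 137, 137, 137, 136, 136, 136, 136, 136, 136, 139, 146, 150, 150, 151, 151, 151, 151, 152, 151, 152, 151, 151, 152, 152, 152, 152, 153, 152, 155, 119, 99, 99, 97, 97, 96, 94, 93, 93, 94, 93]
[21 18  8  8 52] [324.25       161.61538462] [ 461.64398163 -233.93846741   18.        ]
[  0  25  10  23 125] [303.808 175.768] [ 454.47267415 -257.6645963    18.        ]
[20 40  8  8 51] [323.31372549 183.21568627] [ 475.01121539 -251.41463156   18.        ]
[19 61  8  7 47] [322.42553191 204.17021277] [ 488.41686332 -268.90675351   18.        ]
```

Request:
{"op": "send_rows", "data": {
  "targets": [0, 0, 0, -0.027, 0.048, 0.9, 1, 0, 0, 0, 0, 0, 0.9, 1, 0, 0, 0, 0, 0, 0.8, 1, 0, 0, 0, 0, 0, 0.45, 1, 0, 0, 0, 0, 0, 0, 1],
  "newtons": 60
}}

```text
time_s: 3.3
eef_pos: [437.6, -278.3, 20.1]
ee_rot: [-0.002, 0.439, 0.898, 0.001]
force: [0.4, 0.5, -0.3]
grip_width: 1.003
grip_force: 0.0
```

Request:
{"op": "send_rows", "data": {
  "targets": [0, 0, 0, 0, 0, 0, -1, 0, 0, 0, 0, 0, 0, -1, 0, 0, 0, 0, 0, 0, -1, 0, 0, 0, 0, 0, 0, -1, 0, 0, 0, 0, 0, 0, -1]
}}

```text
time_s: 3.92
eef_pos: [438.4, -279.0, 21.6]
ee_rot: [0.0, 0.439, 0.899, -0.0]
force: [0.1, -0.3, -0.3]
grip_width: 0.002
grip_force: 0.0
```

Request:
{"op": "send_rows", "data": {
  "targets": [0, 0, 0, 0, 0, 0, -1, 0, 0, 0, 0, 0, 0, -1, 0, 0, 0, 0, 0, 0, -1, 0, 0, 0, 0, 0, 0, -1]
}}

```text
time_s: 4.42
eef_pos: [438.4, -279.0, 21.5]
ee_rot: [-0.0, 0.439, 0.899, -0.0]
force: [-0.2, -0.4, 0.2]
grip_width: 0.003
grip_force: 0.0
```

The fingers shut on nothing, so I'll look.

```bash
python3 - <<'E'
from h import *
a=cap('wrist')['img'];b=cap('top')['img'];s=cap('scene')['img']
x=cv2.resize(a,(400,300));y=cv2.resize(b[190:280,340:460],(400,300),interpolation=cv2.INTER_CUBIC);z=cv2.resize(s[135:225,200:320],(400,300),interpolation=cv2.INTER_CUBIC)
w=np.zeros((600,800,3),np.uint8);w[:300,:400]=x;w[:300,400:]=y;w[300:,:400]=z
cv2.imwrite('pics/m.png',w[:,:,::-1])
E
```

```text
(no output)
```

View pics/m.png

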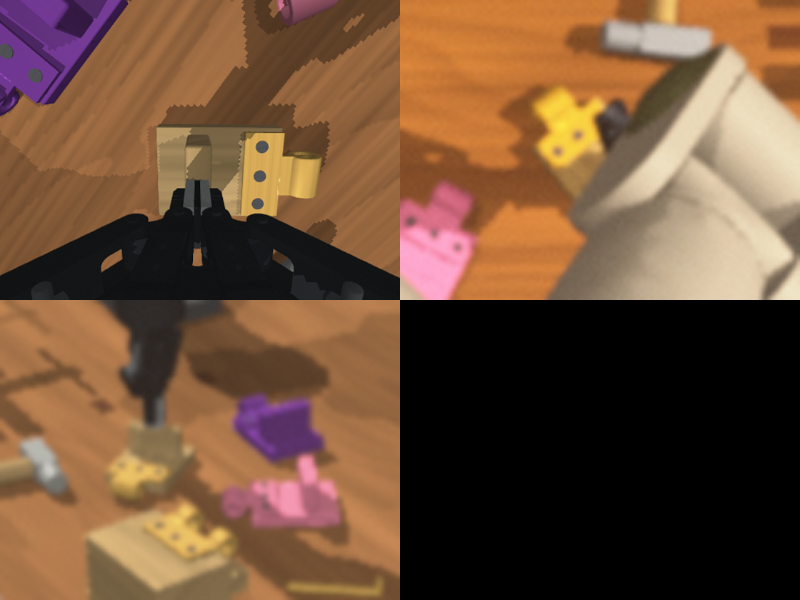

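The shut fingers stand just beyond the pull's -y end. In the wrist quarter the tips are at about (200,190), with the pull above them. I'll compare the TCP projection with the flap's position now.

```bash
python3 - <<'E'
from h import *
p,M,q=tool();print(p,q['force'],q['joints'])
for n in('wrist','top','scene'):
    c=cap(n);print(n,'tcp',proj(c,p),'grip old',proj(c,[438.4,-279,48]),'z0',[proj(c,p+[0,0,k]) for k in(20,)], 'cam',-np.array(c['R']).T@np.array(c['t']).ravel())
    if n=='wrist':
        for u,v in((262,147),(260,176),(258,204)):print(ray(c,u*1.4,v*1.4,18))
        for u,v in((187,138),(210,138)):print('pull end',ray(c,u*1.4,v*1.4,48))
E
```

```text
[ 438.39343439 -279.00309366   21.49155352] [ 0.84890339 -0.76961125  0.57752715] [-7.92506806e-01  5.23684899e-01  1.71842467e+00  4.14521537e-05
  8.99507499e-01 -1.45513073e+00]
wrist tcp [275.08924607 247.16325824] grip old [274.957607   269.03218693] z0 [array([274.98207385, 263.01941712])] cam [ 398.52139641 -227.11113861  191.20678509]
[ 462.03898281 -234.0593097    18.        ]
[ 475.46832728 -251.26763056   18.        ]
[ 489.23703982 -268.99514487   18.        ]
pull end [ 413.22908382 -255.51344063   48.        ]
pull end [ 423.72364697 -247.33259456   48.        ]
top tcp [403.78661926 242.65482081] grip old [406.53961321 242.23918554] z0 [array([405.85298042, 242.34478828])] cam [ 389.07136984   57.65277384 1200.29900331]
scene tcp [246.06979736 178.61211095] grip old [245.82293406 172.1621125 ] z0 [array([245.88474785, 173.75379704])] cam [1244.59573663 1223.95339176  914.61133371]
```

```bash
python3 - <<'E'
from h import *
a=cap('wrist')['img'];s=cap('scene')['img']
x=cv2.resize(a[160:320,180:380],(500,400),interpolation=cv2.INTER_CUBIC);z=cv2.resize(s[145:205,220:265],(300,400),interpolation=cv2.INTER_CUBIC)
cv2.imwrite('pics/m2.png',np.hstack([x,z])[:,:,::-1])
E
```

```text
(no output)
```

View pics/m2.png

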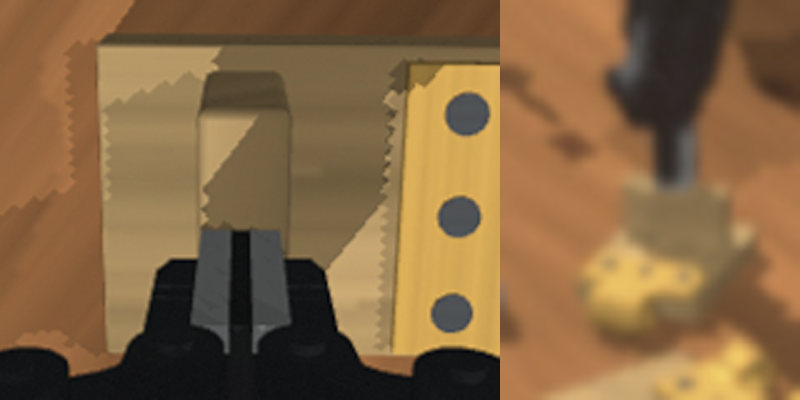

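The shut fingers' tips end at the top face of the pull, (276,252) in the wrist view and (246,172) in the scene. In the open view they sat about 13 px higher, as the swing predicts. So the real tips seem to be about 28 mm short of the reported TCP, at z of about 48. I'll open, go down carefully and watch the force.

Request:
{"op": "send_rows", "data": {
  "targets": [0, 0, 0, 0, 0, -0.1, 1, 0, 0, 0, 0, 0, 0, 1, 0, 0, 0, 0, 0, 0, 1, 0, 0, 0, 0, 0, 0, 1, 0, 0, 0, 0, 0, 0, 1]
}}

```text
time_s: 5.45
eef_pos: [438.4, -279.0, 27.4]
ee_rot: [-0.0, 0.439, 0.899, 0.0]
force: [0.3, 0.4, -0.1]
grip_width: 1.0
grip_force: 0.0
```

Request:
{"op": "send_rows", "data": {
  "targets": [0, 0, 0, 0, 0, 0.1, 1, 0, 0, 0, 0, 0, 0.1, 1, 0, 0, 0, 0, 0, 0.1, 1, 0, 0, 0, 0, 0, 0.1, 1, 0, 0, 0, 0, 0, 0, 1]
}}

```text
time_s: 6.08
eef_pos: [438.2, -278.8, 3.0]
ee_rot: [-0.0, 0.439, 0.899, 0.0]
force: [-0.2, -0.5, 0.8]
grip_width: 1.0
grip_force: 0.0
```

```bash
python3 - <<'E'
from h import *
p,M,q=tool();print(p,q['force'],q['grip_width'])
c=cap('wrist');s=cap('scene')
for z in(0,10,20,30,40,50):
    print(z,proj(c,p+M[:,0]*11+M[:,1]*42+[0,0,z]),proj(s,p+M[:,1]*42+[0,0,z]))
x=cv2.resize(c['img'],(440,330));z=cv2.resize(s['img'][130:205,210:290],(352,330),interpolation=cv2.INTER_CUBIC)
cv2.imwrite('pics/m3.png',np.hstack([x,z])[:,:,::-1])
E
```

```text
[ 438.16075177 -278.8037493     2.95812652] [-0.20618203 -0.48236133  0.79631439] 1.0000696359327164
0 [358.62614499 226.60052675] [241.83295937 188.24040859]
10 [363.36039433 233.01337593] [241.72785588 185.81382313]
20 [368.67035081 240.20605795] [241.62217194 183.37383677]
30 [374.66782592 248.33002875] [241.51590275 180.92033819]
40 [381.49558942 257.57867926] [241.40904343 178.45321484]
50 [389.33888081 268.20292848] [241.30158904 175.97235292]
```

View pics/m3.png

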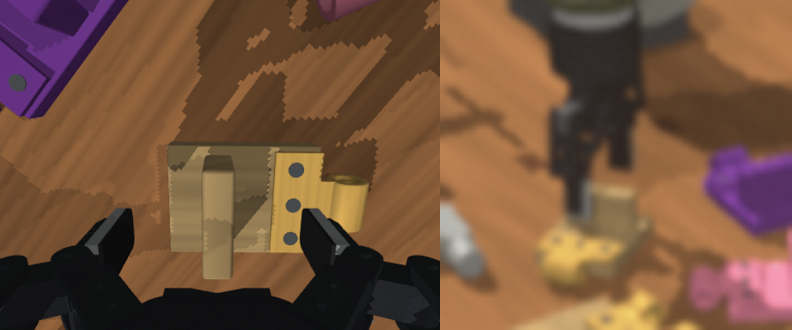

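The open tips sit about 45 mm above the reported TCP, so about 32 mm when shut. There is no contact force and the pull is centred between the fingers, (218,220) in the picture. I'll go 13 mm lower and close.

Request:
{"op": "send_rows", "data": {
  "targets": [0, 0, 0, 0, 0, 0.1, 1, 0, 0, 0, 0, 0, 0.12, 1, 0, 0, 0, 0, 0, 0, -1, 0, 0, 0, 0, 0, 0, -1, 0, 0, 0, 0, 0, 0, -1]
}}

```text
time_s: 6.8
eef_pos: [438.5, -279.1, -9.6]
ee_rot: [0.0, 0.439, 0.899, -0.0]
force: [0.6, -0.1, 0.2]
grip_width: 0.378
grip_force: 0.0
```

Request:
{"op": "send_rows", "data": {
  "targets": [0, 0, 0, 0, 0, 0, -1, 0, 0, 0, 0, 0, 0, -1, 0, 0, 0, 0, 0, 0, -1]
}}

```text
time_s: 7.18
eef_pos: [438.5, -279.2, -9.4]
ee_rot: [0.0, 0.439, 0.899, -0.0]
force: [-1.0, -0.2, 4.4]
grip_width: 0.18
grip_force: 59.2
```

Request:
{"op": "send_rows", "data": {
  "targets": [0, 0, 0, 0, 0, -0.3, -1, 0, 0, 0, 0, 0, -0.7, -1, 0, 0, 0, 0, 0, -0.7, -1, 0, 0, 0, 0, 0, -0.5, -1, 0, 0, 0, 0, 0, -0.3, -1]
}}

```text
time_s: 7.8
eef_pos: [438.4, -279.0, 141.4]
ee_rot: [0.0, 0.439, 0.899, -0.0]
force: [0.7, 0.1, -2.4]
grip_width: 0.179
grip_force: 58.9
```

Request:
{"op": "send_rows", "data": {
  "targets": [0, 0, 0, 0.2, 0.2, 0, -1, 0, 0, 0, 0.5, 0.5, 0, -1, 0, 0, 0, 0.6, 0.6, 0, -1, 0, 0, 0, 0.6, 0.6, 0, -1, 0, 0, 0, 0.6, 0.6, 0, -1]
}}

```text
time_s: 8.43
eef_pos: [463.4, -65.6, 138.9]
ee_rot: [-0.001, 0.439, 0.899, 0.0]
force: [1.2, -0.5, -1.3]
grip_width: 0.178
grip_force: 58.8
```

Request:
{"op": "send_rows", "data": {
  "targets": [0, 0, 0, 0.6, 0.6, 0, -1, 0, 0, 0, 0.45, 0.42, 0, -1, 0, 0, 5, 0, 0, 0, -1, 0, 0, 9, 0, 0, 0, -1, 0, 0, 10, 0, 0, 0, -1]
}}

```text
time_s: 9.05
eef_pos: [472.6, 20.1, 138.8]
ee_rot: [-0.001, 0.618, 0.786, -0.001]
force: [1.1, -0.1, -2.4]
grip_width: 0.175
grip_force: 58.9
```

Request:
{"op": "send_rows", "data": {
  "targets": [0, 0, 7, 0, 0, 0, -1, 0, 0, 3.1, 0, 0, 0, -1, 0, 0, 0, 0, 0, 0, -1, 0, 0, 0, 0, 0, 0, -1]
}}

```text
time_s: 9.55
eef_pos: [473.3, 19.3, 139.7]
ee_rot: [-0.001, 0.682, 0.731, -0.0]
force: [-0.5, 0.5, -1.5]
grip_width: 0.18
grip_force: 58.9
```

```bash
python3 - <<'E'
from h import *
p,M,q=tool();print(p,M.round(3),q['force'],q['grip_width'],q['time_s'])
c=cap('wrist','w2.png')
G=p+[0,0,43.4];fx=M[:,1];E=G+78*fx+[0,0,-22];print('eye est',E,proj(c,E),proj(c,[552,23.5,100]))
E
```

```text
[473.32714043  19.33195501 139.66390719] [[-0.069  0.998 -0.001]
 [ 0.998  0.069  0.   ]
 [ 0.    -0.001 -1.   ]] [-0.49575632  0.4564741  -1.47727821] 0.18037787681085063 9.55
eye est [551.1423595   24.69690283 160.96895592] [446.21048297 265.05475847] [401.71713268 226.54936696]
```

View pics/w2.png

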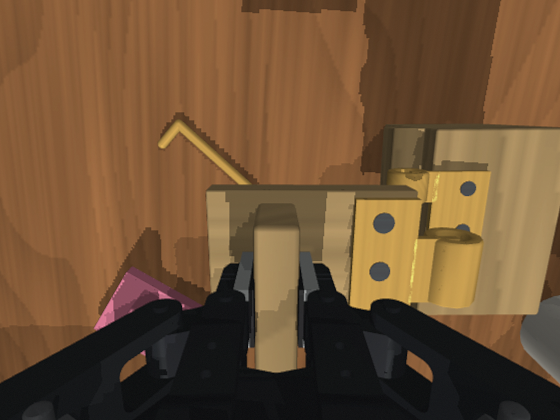

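The wrist view shows the flap level in the grip and its knuckle at about (455,268). The jamb's +y knuckle is at (408,186) and its screws at (468,188) and (462,230). I'll back off 31 mm and drop to the fitting height, so that both knuckles can be compared at one height.

Request:
{"op": "send_rows", "data": {
  "targets": [0, 0, 0, 0, -0.3, 0, -1, 0, 0, 0, 0, -0.22, 0.2, -1, 0, 0, 0, 0, 0, 0.4, -1, 0, 0, 0, 0, 0, 0.42, -1, 0, 0, 0, 0, 0, 0, -1]
}}

```text
time_s: 10.22
eef_pos: [441.7, 17.0, 78.0]
ee_rot: [-0.002, 0.683, 0.731, -0.001]
force: [0.6, 0.5, -1.2]
grip_width: 0.179
grip_force: 59.0
```

Request:
{"op": "send_rows", "data": {
  "targets": [0, 0, 0, 0, 0, 0, -1]
}}

```text
time_s: 10.35
eef_pos: [443.2, 16.7, 79.9]
ee_rot: [0.0, 0.683, 0.731, 0.0]
force: [-0.4, 0.1, -1.8]
grip_width: 0.177
grip_force: 59.0
```

```bash
python3 - <<'E'
from h import *
p,M,q=tool();print(p,M.round(3),q['force'],q['time_s'])
c=cap('wrist');G=p+[0,0,43.4];E=G+78*M[:,1]+[0,0,-22];print('eye est',E,proj(c,E),proj(c,[552,23.5,100]), 'cam',-np.array(c['R']).T@np.array(c['t']).ravel(),c['K'][0,0])
x=cv2.resize(c['img'][100:400,320:560],(640,800),interpolation=cv2.INTER_CUBIC)[:600]
cv2.imwrite('pics/w3.png',cv2.resize(c['img'][100:400,320:560],(480,600),interpolation=cv2.INTER_CUBIC)[:,:,::-1])
np.save('w3.npy',c['img'])
E
```

```text
[443.20812906  16.67533222  79.89447519] [[-0.068  0.998  0.001]
 [ 0.998  0.068 -0.   ]
 [-0.     0.001 -1.   ]] [-0.39328964  0.07554903 -1.76212202] 10.35
eye est [521.02951213  21.95032469 101.37689174] [446.23293693 265.08469895] [512.53468598 264.90765335] cam [439.55908009  82.54405638 249.60200044] 354.3581290534532
```

View pics/w3.png

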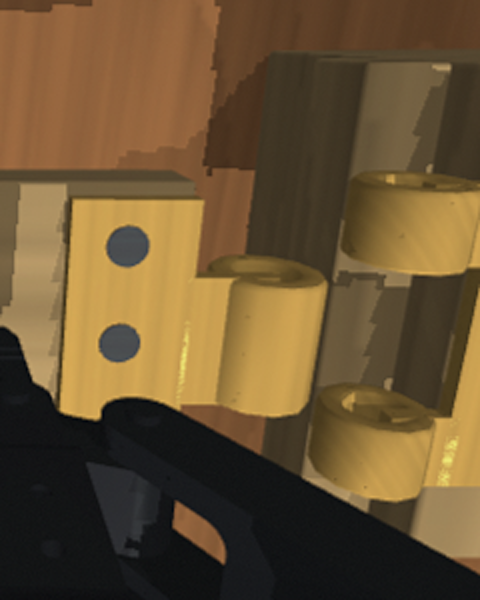

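The crop shows the flap knuckle's +y end face centred at crop (267,274). The jamb knuckles' +y faces are at about (413,186) and (374,405). The left silhouettes of the jamb knuckles run along x≈342 and x≈311, and the flap's right silhouette from (327,285) to (305,408). I'll use tangent rays for x and the end faces for y.

```bash
python3 - <<'E'
from h import *
c=cap('wrist');p,M,q=tool()
R,t=np.array(c['R']),np.array(c['t']).ravel();C=-R.T@t
F=lambda x,y:(320+(x+.5)/2-.5,100+(y+.5)/2-.5)
yaw=np.radians(3.9);ex=np.array([np.cos(yaw),np.sin(yaw),0]);ey=np.array([-np.sin(yaw),np.cos(yaw),0])
o=np.array([552,23.5,0])
def d(x,y):
    u,v=F(x,y);return R.T@np.linalg.solve(c['K'],[u,v,1.])
def axis(x,y,s,z):
    w=d(x,y);a=np.arctan2(w@ex,-w[2]);h=C[2]-z;D=h/np.cos(a)
    for _ in range(5):
        b=a+s*np.arcsin(12/D);D=h/np.cos(b)
    return (C-o)@ex+h*np.tan(b)
zf=p[2]+21.4
print('jamb U',[axis(x,y,1,100).round(2) for x,y in((345,200),(341,232))],'L',[axis(x,y,1,100).round(2) for x,y in((313,408),(308,450))])
print('flap',[axis(x,y,-1,zf).round(2) for x,y in((327,285),(316,350),(306,405))], 'expect',(p+78*M[:,1]-o)@ex)
for n,x,y,z,off in(('fl',267,274,zf,15),('jU',413,186,100,36),('jL',374,405,100,-18)):
    X=ray(c,*F(x,y),z)-o;print(n,X@ex,X@ey-off)
print('exp y',(p+78*M[:,1]-o)@ey,zf)
# edges: columns along rows
g=cv2.cvtColor(np.load('w3.npy'),cv2.COLOR_RGB2HSV)
for row in(200,212,305,320):print(row,[ (320+k,int(a),int(b)) for k,(a,b) in enumerate(g[row,320:560,1:3])][120:200:2] if row in(212,) else '')
E
```

```text
jamb U [np.float64(0.25), np.float64(0.54)] L [np.float64(0.79), np.float64(1.28)]
flap [np.float64(-29.87), np.float64(-29.96), np.float64(-30.2)] expect -30.86451599336704
fl -29.426603890433565 -0.9624760632337868
jU 0.28396937580936243 -2.388181273334588
jL 0.8673877290068911 -1.1880005446714499
exp y 0.5293149036316916 101.44197496144776
200 
212 [(440, 151, 127), (442, 148, 131), (444, 128, 74), (446, 109, 63), (448, 110, 65), (450, 110, 65), (452, 107, 67), (454, 107, 62), (456, 102, 60), (458, 113, 63), (460, 112, 64), (462, 109, 63), (464, 109, 61), (466, 108, 66), (468, 112, 66), (470, 107, 62), (472, 111, 62), (474, 110, 67), (476, 110, 67), (478, 116, 64), (480, 109, 63), (482, 108, 66), (484, 112, 64), (486, 109, 63), (488, 115, 60), (490, 105, 92), (492, 143, 84), (494, 152, 74), (496, 154, 78), (498, 156, 85), (500, 154, 93), (502, 153, 100), (504, 150, 109), (506, 152, 116), (508, 153, 123), (510, 153, 127), (512, 154, 134), (514, 152, 139), (516, 153, 145), (518, 153, 155)]
305 
320
```

Request:
{"op": "send_rows", "data": {
  "targets": [0, 0, -1, -0.046, 0, 0, -1, 0, 0, 0, 0, 0.15, 0, -1, 0, 0, 0, 0, 0.2, 0, -1, 0, 0, 0, 0, 0.13, 0, -1, 0, 0, 0, 0, 0, 0, -1]
}}

```text
time_s: 11.08
eef_pos: [472.1, 16.5, 78.9]
ee_rot: [-0.0, 0.676, 0.737, -0.0]
force: [-0.5, 0.1, -1.1]
grip_width: 0.175
grip_force: 59.0
```

Request:
{"op": "send_rows", "data": {
  "targets": [0, 0, 0, 0, 0.02, 0, -1, 0, 0, 0, 0, 0, 0, -1]
}}

```text
time_s: 11.32
eef_pos: [472.7, 16.5, 79.1]
ee_rot: [-0.0, 0.676, 0.736, -0.0]
force: [0.1, -0.1, -1.5]
grip_width: 0.172
grip_force: 59.0
```

```bash
python3 - <<'E'
from h import *
p,M,q=tool();print(p,M.round(4),q['force'],q['wrist_torque'],q['time_s'])
c=cap('wrist');cv2.imwrite('pics/w4.png',cv2.resize(c['img'][130:330,340:560],(660,600),interpolation=cv2.INTER_CUBIC)[:,:,::-1])
E
```

```text
[472.70049365  16.53459025  79.08488945] [[-8.480e-02  9.964e-01 -2.000e-04]
 [ 9.964e-01  8.480e-02  0.000e+00]
 [ 0.000e+00 -2.000e-04 -1.000e+00]] [ 0.09332836 -0.0945944  -1.49874367] [0.02499255 0.07888685 0.01390837] 11.325
```

View pics/w4.png

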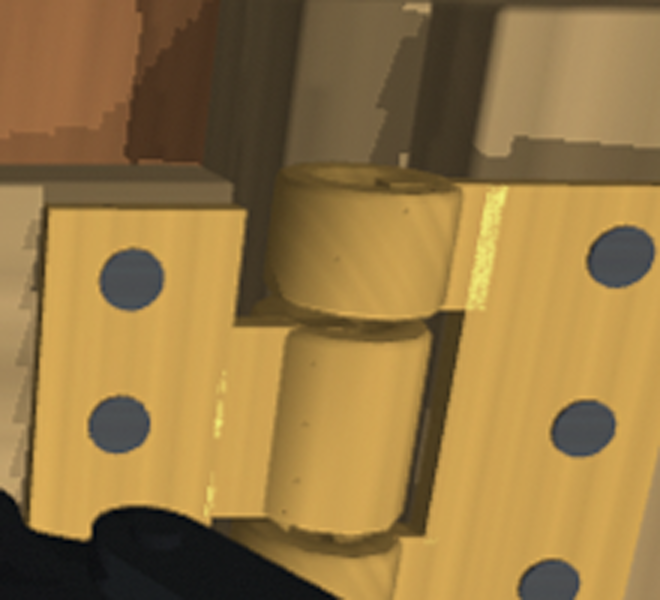

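The picture shows the knuckle seated between the jamb's pair. Its right silhouette, (432,335) to (405,525), lies within about 0.5 mm of the line through the jamb knuckles, and there is a gap at both ends. I'll check the height by touching the ledge gently; it should touch 1.5 mm below true.

Request:
{"op": "send_rows", "data": {
  "targets": [0, 0, 0, 0, 0, 0.01, -1, 0, 0, 0, 0, 0, 0.007, -1, 0, 0, 0, 0, 0, 0, -1]
}}

```text
time_s: 11.75
eef_pos: [472.8, 16.5, 78.1]
ee_rot: [-0.0, 0.676, 0.736, -0.0]
force: [0.6, -0.4, -1.2]
grip_width: 0.178
grip_force: 59.0
```

Request:
{"op": "send_rows", "data": {
  "targets": [0, 0, 0, 0, 0, 0.008, -1, 0, 0, 0, 0, 0, 0, -1, 0, 0, 0, 0, 0, 0, -1]
}}

```text
time_s: 12.12
eef_pos: [472.8, 16.5, 77.6]
ee_rot: [0.0, 0.676, 0.736, 0.0]
force: [0.1, -0.6, -1.4]
grip_width: 0.179
grip_force: 59.0
```

Request:
{"op": "send_rows", "data": {
  "targets": [0, 0, 0, 0, 0, 0.008, -1, 0, 0, 0, 0, 0, 0, -1, 0, 0, 0, 0, 0, 0, -1]
}}

```text
time_s: 12.5
eef_pos: [472.8, 16.5, 77.1]
ee_rot: [0.0, 0.676, 0.736, -0.0]
force: [0.1, -0.0, -1.5]
grip_width: 0.18
grip_force: 59.0
```

Eye estimate is 98.5; contact is expected around now.

Request:
{"op": "send_rows", "data": {
  "targets": [0, 0, 0, 0, 0, 0.008, -1, 0, 0, 0, 0, 0, 0, -1, 0, 0, 0, 0, 0, 0, -1]
}}

```text
time_s: 12.88
eef_pos: [472.8, 16.5, 76.6]
ee_rot: [-0.0, 0.676, 0.736, -0.0]
force: [0.4, -0.5, -2.0]
grip_width: 0.177
grip_force: 59.0
```

Request:
{"op": "send_rows", "data": {
  "targets": [0, 0, 0, 0, 0, 0.008, -1, 0, 0, 0, 0, 0, 0, -1, 0, 0, 0, 0, 0, 0, -1]
}}

```text
time_s: 13.25
eef_pos: [472.8, 16.5, 76.4]
ee_rot: [0.0, 0.676, 0.737, -0.0]
force: [-5.1, -0.1, 4.6]
grip_width: 0.173
grip_force: 59.9
```

Request:
{"op": "send_rows", "data": {
  "targets": [0, 0, 0, 0, 0, -0.027, -1, 0, 0, 0, 0, 0, 0, -1, 0, 0, 0, 0, 0, 0, -1]
}}

```text
time_s: 13.62
eef_pos: [472.8, 16.5, 77.6]
ee_rot: [-0.0, 0.676, 0.736, -0.0]
force: [-0.5, -0.2, -1.7]
grip_width: 0.175
grip_force: 59.0
```

Request:
{"op": "send_rows", "data": {
  "targets": [0, 0, 0, 0, 0.008, 0, -1, 0, 0, 0, 0, 0, 0, -1, 0, 0, 0, 0, 0, 0, -1]
}}

```text
time_s: 14.0
eef_pos: [473.3, 16.6, 77.7]
ee_rot: [-0.0, 0.676, 0.736, -0.0]
force: [0.5, 0.0, -2.8]
grip_width: 0.175
grip_force: 59.0
```

Request:
{"op": "send_rows", "data": {
  "targets": [0, 0, 0, 0, 0.008, 0, -1, 0, 0, 0, 0, 0, 0, -1, 0, 0, 0, 0, 0, 0, -1]
}}

```text
time_s: 14.38
eef_pos: [473.8, 16.6, 77.8]
ee_rot: [-0.0, 0.676, 0.736, -0.0]
force: [-0.0, 0.0, -1.7]
grip_width: 0.176
grip_force: 59.0
```

Request:
{"op": "send_rows", "data": {
  "targets": [0, 0, 0, 0, 0.008, 0, -1, 0, 0, 0, 0, 0, 0, -1, 0, 0, 0, 0, 0, 0, -1]
}}

```text
time_s: 14.75
eef_pos: [474.3, 16.7, 77.8]
ee_rot: [-0.0, 0.676, 0.736, 0.0]
force: [-0.5, -0.3, -2.0]
grip_width: 0.182
grip_force: 59.0
```

Request:
{"op": "send_rows", "data": {
  "targets": [0, 0, 0, 0, 0.008, 0, -1, 0, 0, 0, 0, 0, 0, -1, 0, 0, 0, 0, 0, 0, -1]
}}

```text
time_s: 15.12
eef_pos: [474.7, 16.7, 77.8]
ee_rot: [-0.0, 0.676, 0.736, 0.0]
force: [0.1, -0.1, -1.8]
grip_width: 0.178
grip_force: 59.0
```

Request:
{"op": "send_rows", "data": {
  "targets": [0, 0, 0, 0, 0.008, 0, -1, 0, 0, 0, 0, 0, 0, -1, 0, 0, 0, 0, 0, 0, -1]
}}

```text
time_s: 15.5
eef_pos: [475.2, 16.7, 77.8]
ee_rot: [-0.0, 0.676, 0.736, 0.0]
force: [-0.1, -0.5, -1.6]
grip_width: 0.174
grip_force: 59.0
```

Request:
{"op": "send_rows", "data": {
  "targets": [0, 0, 0, 0, 0.008, 0, -1, 0, 0, 0, 0, 0, 0, -1, 0, 0, 0, 0, 0, 0, -1]
}}

```text
time_s: 15.88
eef_pos: [475.7, 16.8, 77.8]
ee_rot: [-0.0, 0.676, 0.736, -0.0]
force: [0.0, 1.0, -2.4]
grip_width: 0.182
grip_force: 59.0
```

Request:
{"op": "send_rows", "data": {
  "targets": [0, 0, 0, 0, 0.008, 0, -1, 0, 0, 0, 0, 0, 0, -1, 0, 0, 0, 0, 0, 0, -1]
}}

```text
time_s: 16.25
eef_pos: [475.9, 16.8, 77.7]
ee_rot: [-0.0, 0.676, 0.736, -0.0]
force: [-3.4, -0.4, -0.4]
grip_width: 0.182
grip_force: 59.3
```

Request:
{"op": "send_rows", "data": {
  "targets": [0, 0, 0, 0, 0.008, 0, -1, 0, 0, 0, 0, 0, 0, -1, 0, 0, 0, 0, 0, 0, -1]
}}

```text
time_s: 16.62
eef_pos: [475.9, 16.9, 77.7]
ee_rot: [-0.001, 0.676, 0.737, -0.001]
force: [-6.1, 0.0, 1.3]
grip_width: 0.179
grip_force: 59.6
```

Face contact is at reported x≈475.8 and ledge contact at z≈76.5. Each is 1.5 mm off true, so the true pose is x≈474.3, z≈78.0. I'll back off to that.

Request:
{"op": "send_rows", "data": {
  "targets": [0, 0, 0, 0, -0.038, -0.004, -1, 0, 0, 0, 0, 0, 0, -1, 0, 0, 0, 0, 0, 0, -1, 0, 0, 0, 0, 0, 0, -1, 0, 0, 0, 0, 0, 0, -1]
}}

```text
time_s: 17.25
eef_pos: [474.4, 16.6, 78.0]
ee_rot: [0.0, 0.676, 0.736, 0.0]
force: [-0.1, -0.6, -2.2]
grip_width: 0.173
grip_force: 59.0
```

```bash
python3 - <<'E'
from h import *
c=cap('wrist');p,M,q=tool();print(p,q['force'],q['grip_force'],np.abs(q['dq']).max())
im=c['img'];hsv=cv2.cvtColor(im,cv2.COLOR_RGB2HSV)
m=cv2.inRange(hsv[150:340,340:560],(0,0,0),(179,120,110))
n,l,s,ce=cv2.connectedComponentsWithStats(m);P=[]
for i in range(1,n):
    if 150<s[i,4]<500 and abs(s[i,2]-s[i,3])<6:
        uv=ce[i]+[340,150];z=106 if uv[0]>480 else 106
        P.append(ray(c,*uv,z));print(s[i],uv,P[-1].round(1))
# dark gap rows along flap knuckle centreline
g=cv2.cvtColor(im,cv2.COLOR_RGB2GRAY)
print(g[225:250,460].tolist(),g[295:325,452].tolist())
E
```

```text
[474.42900302  16.65264043  78.01168829] [-1.04376475  0.06378841 -1.66453618] 58.99450600147247 0.0019596712042248415
[194  56  22  20 350] [544.33714286 215.68857143] [584.5  51.2 106. ]
[ 34  63  21  20 332] [383.53614458 222.77710843] [518.3  42.5 106. ]
[ 30 112  20  19 299] [379.39799331 271.16722408] [520.2  20.6 106. ]
[182 114  21  19 306] [531.88562092 273.41503268] [586.5  25.1 106. ]
[171 168  20  17 270] [520.44074074 326.04074074] [588.4  -0.8 106. ]
[155, 156, 158, 159, 160, 162, 161, 160, 159, 158, 168, 158, 108, 83, 86, 79, 82, 88, 99, 139, 154, 156, 159, 159, 160] [166, 165, 166, 165, 165, 166, 166, 166, 165, 166, 166, 169, 159, 106, 81, 105, 108, 80, 72, 82, 86, 87, 136, 153, 155, 156, 156, 157, 157, 157]
```

Screw lines give a y offset of about 0.5 mm and a yaw difference under 1°. The contact force is about zero and the grip is 59 N, so I'm handing it in.

```bash
python3 -c "
from rig import job;print(job.finish_job())"
```

```text
the job is handed in; nothing more can be done
None
```

I handed the job in with the pale flap still gripped at 59 N and its knuckle between the jamb's two, lined up to about 1 mm by my measurements and not pressing on the block; the hand-in gave no verdict.

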